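Fasten the draw latch of the medicine case

TASK

The medicine case stands on its spine with its lid ajar and its draw latch undone. Take the black tab of the wire loop, lay the loop over the keeper on the lid and draw it back until the loop's bar is caught under the keeper's lip; then press the lever back and down until it snaps over centre and lies on its rubber rest, so that the lid is drawn shut. Force nothing: feel for the keeper and the rest and stop when they resist (about 25 N at the most), and leave the bottle, cup and carton beside the case alone.

Things in the scene. Friction and masses are not known exactly. Their poses are not given: they have to be found in the camera images.
- case: Body half of a grey plastic case on the desk, fixed; whole case 153 x 160 mm, 110 mm high. Origin under the lever pivot, on the desk; z up, y along the 160 mm length (also the latch's hinge axes), x across the latch from the lever to the keeper and lid. Body half x -75..23.5, lid half x 26.5..78. Angles here are in the xz plane, from +x upward.
- lever_pivot (a point): Pivot axis of the steel lever, between two ears on the deck (the case's flat top), 20 mm above it, y = 0.
- lever (a joint): Lever angle, rad: the lever points at angle 65 deg + this value. 0 = leaning to the keeper (stop), 0.4 upright, 2.01 = lying back on its rest; about 0.7 to 1.1 with the loop hooked and just taut. Stays where left (friction 0.015 Nm). The loop's pin is 22 mm from the pivot, 10 deg further round. With the loop hooked it takes up to about 3 N at the tip, and is over centre from 1.55 to 1.9 on (by the keeper's height).
- lever_tip (a point): Point on the lever 52 mm from the pivot. Steel plate lever, 22 mm wide, 3 mm thick, its tip curled, 60 mm from pivot to end.
- loop: Wire loop; origin on its pin in the lever (22 mm from the pivot), x along the loop to its bar, y along the pin. 46 mm wide; two legs of 4 mm wire, lever and keeper fit between. Stiff pin: it stays where put and turns along with the lever unless held, so a loop laid down but not caught under the lip lifts off when the lever goes back. Drawing it back takes 3 to 6 N (the lever follows), more once it is seated.
- loop_bar (a point): Centre of the loop's end bar (5 mm round, along y), 59.7 mm from the pin. This bar is what the keeper catches.
- loop_tab (a point): Centre of the black finger tab beyond the bar: 20 long, 13 wide (y), 7 mm thick, cranked 25 deg up from the loop, so level when the loop is laid down. Centre 73.2 mm from the pin, 12.6 mm along and 10.8 mm above the bar in the loop's frame. Clear on both sides: pinch it across its 13 mm width (along y).
- lid: Lid half, hinged along y at the spine; origin on the hinge (case x 25, z 8 mm). Ajar by 0.034 rad (4 mm at the top) on a springy gasket, about 4 N per mm at the keeper; shut when its z axis is parallel to the case's z. It carries the steel keeper: post with a lip on the side away from the lever, over a slide rail. See keeper_plate.
- keeper_plate (a point): Point on the lid, level with the deck, under the seat of the bar: with the lid ajar x 42, with the lid shut x 38 mm. The seat is 28 wide: the bar lies against the post, between lip above (reaching 5 mm out from the post) and rail below, with 2 mm play. The rail (8 wide) runs out to 22 mm past the seat. The keeper's height is set by a screw: seated bar 10.5 to 19.5 mm above this point, not known; lip top 7 mm above that.
- rest: Black rubber rest on the deck that the lever's underside lands on, 41 mm from the pivot on the side away from the keeper; origin at its foot; 18 mm high, 10 x 20 mm.
- bottle: White tablet bottle with ribbed cap, 45 mm round, 70 mm high, loose bystander; origin at its base.
- cup: Small green dose cup with a finger tab, 62 x 77 mm, 44 mm high, loose bystander; origin at its base.
- carton: Medicine carton, 46 x 74 x 36 mm, loose bystander; origin at its base.

How it is judged:
By the outcome, as a careful person would: the job done as asked, in the order asked, and still so for the second after the job is handed in, with the robot touching nothing.
It also fails if it takes over 67 s, if anything falls off the work surface, if the arm or the gripper's body presses on something with over 40 N, if the wrist force passes 120 N, or if a joint passes its speed limit or range.

ROBOT

A 6-joint arm with a two-finger parallel gripper is mounted at the origin on a cart in front of the work surface, level with it; the furniture and walls round the work are solid. World frame = base frame: x ahead of the robot, y to its left, z up, the work surface at z = 0. Lengths are in m, angles in degrees, forces in N, time in s.
With the tool pointing down it reaches from about 0.4 to 0.825 m from the base axis. Payload 7 kg.
Tool frame: the origin (TCP) lies midway between the tips of the shut fingers; the grasp point (between the pads) lies 19 mm behind it; z points along the fingers, y is the line along which they close (so a half turn about z gives the same grasp; the last joint's range is limited). The gripper opens to 88 mm and grips with 3 to 60 N. Pads are 19 mm wide; open, the fingers measure 130 mm over their backs; the gripper's body (78 mm by 193 mm) begins 47 mm behind the grasp point.
Start: joints at [-46.977, 20.546, 0.682, 0, -70.136, -16.507], TCP at [0.301, -0.604, 0.227] pointing down, gripper open.
Joint ranges: [-176.03, 176.03], [-82.01, 121.73], [-58.28, 71.71], [-173.87, 95.51], [-174.79, -0.11], [-173.66, 173.66]. Speed limits (degrees/s): [136.94, 136.94, 172.46, 180, 180, 180].

INTERFACE

Orientations are given as [roll, pitch, yaw] about the fixed x, y, z axes, in that order (R = Rz(yaw) Ry(pitch) Rx(roll)).
In Python, from plant import r gives the robot as it stands.
- The arm moves only by the tool drive_tool, never from a script. Its argument "commands" is a list of rows, each an object of numbers: "hand": the closure, from 0 (fully open) to 1 (shut); "tx", "ty", "tz": the shift along the world's x, y, z scaled (see below); "turn": the turn about the world's z scaled (see below). A call has 1 to 10 rows; each row is the pose to reach, as a shift and turn from the pose commanded when the call began; what a row does not reach only later rows make up. The controller multiplies each number of a shift by 0.6 m and each number of a turn by 90 degrees. A row lasts 1/10 s, in which the tool goes at most 50 mm and 8.59 degrees, less where a joint would pass 70% of its speed; a pose out of reach is approached as far as the arm can. A call with a number of a shift or a turn outside -1 to 1 is refused whole. A call with a gripper value outside its range is refused whole. The fingers move at their own pace and stop on an object; "grip_force" is the grip in N (left out, the last holds). Time passes only in rows, so rows that repeat a pose let the fingers close. It gives the time, the measured TCP pose, the force, the opening and the grip force at its end, in the units of the state.
- r.get_state(): the state, without advancing time (a new reading comes with each control period).
- r.capture(name): name is "scene" or "top" or "wrist"; returns a dict with "frame" (420x560x3 uint8, red, green, blue), "fx", "fy", "cx", "cy" (pixels), "D" ([k1, k2, p1, p2, k3] as OpenCV has them; the pictures are not rectified), "world_from_camera" (4x4, takes a point from camera to world coordinates); the wrist camera has in their place "T_tool_cam" (4x4, takes a point from camera to tool coordinates, whose origin is the TCP and whose axes are the flange's). Camera axes: x right, y down, z forward; pixel columns grow to the right and rows downward; lengths in m; the calibration is good to about 2 mm. A picture is of the moment at which its call begins: read the wrist's pose just before it. There is no depth.
- r.close_job(): hands the job in; it is judged then, once.
Trained networks look in the newest picture that a camera, given by its name, has taken for a name from the list of things; names that differ only in an ending like _2 or _b are one class to them, and where a whole thing is asked for, a point or a joint stands for the part that bears it (a point fixed in the world has none). Each returns a list of dicts, best first, with "score" (0 to 1); they miss things now and then, are a little off and sometimes report something else, mostly with a low value. They report only what shows in the picture. A call takes as long as a camera call.
- r.trace(label, camera): "pixels" (420x560 bool, what is visible of it) and "extent" ([left, top, right, bottom] in pixels, round what is visible of it).
The state is a dict: "time_s": time; "joints": joint angles; "qd": joint speeds; "joint_torque": joint torques, N m; "tcp_pos": TCP position; "eef_rot": TCP orientation; "contact_force": force on the tool from outside, world axes, zero at the start; "moment": the same for the moment, N m; "gripper_width": finger opening in m; "gripper_force": force on a finger pad.
Only numpy, scipy, OpenCV 4.12 (cv2) and the standard library are available. Lean on these libraries where they do the work, as an engineer would, in place of code of your own. Each camera call takes 0.05 s, during which the arm holds its last target. There are 200 camera calls.

## Working session

There is one attempt and no reset: what is moved stays moved. The work goes in short steps, Python scripts to look and compute and a tool call to move; the robot and the scene stay as the last step left them, time stands still between calls to the robot, and variables do not carry over. Pictures are saved under pics/ and viewed, at most 10 in all, crops included, and the job is handed in when it is done.

Besides the shell and the picture viewer there is one more tool, called after "Request:" by a JSON object that holds its "api" and its "payload". drive_tool: Moves the arm, as the interface text tells. Its arguments: {"type":"object","properties":{"commands":{"type":"array"},"grip_force":{"type":"number"}},"required":["commands"]}

```bash
mkdir -p pics; cat > h.py <<'E'
import numpy as np, cv2
from plant import r
def snap(c,fn=None):
    s=r.get_state(); d=r.capture(c)
    if fn: cv2.imwrite('pics/'+fn,cv2.cvtColor(np.asarray(d['frame']),cv2.COLOR_RGB2BGR))
    K=np.array([[d['fx'],0,d['cx']],[0,d['fy'],d['cy']],[0,0,1.]]);D=np.array(d['D'],float)
    if 'world_from_camera' in d: T=np.array(d['world_from_camera'])
    else:
        from scipy.spatial.transform import Rotation as R
        W=np.eye(4);W[:3,:3]=R.from_euler('xyz',s['eef_rot'],degrees=True).as_matrix();W[:3,3]=s['tcp_pos']
        T=W@np.array(d['T_tool_cam'])
    return K,D,T
def ray(cam,uv):
    K,D,T=cam
    p=cv2.undistortPoints(np.array([[uv]],float),K,D)[0,0]
    v=T[:3,:3]@np.array([p[0],p[1],1]); return T[:3,3],v/np.linalg.norm(v)
def atz(cam,uv,z):
    o,v=ray(cam,uv); return o+v*(z-o[2])/v[2]
def tri(rs):
    A=0;b=0
    for o,v in rs:
        P=np.eye(3)-np.outer(v,v);A=A+P;b=b+P@o
    X=np.linalg.solve(A,b); return X,[round(1000*np.linalg.norm((np.eye(3)-np.outer(v,v))@(X-o)),1) for o,v in rs]
def proj(cam,X):
    K,D,T=cam;Ti=np.linalg.inv(T)
    rv=cv2.Rodrigues(Ti[:3,:3])[0]
    return cv2.projectPoints(np.array(X,float).reshape(-1,1,3),rv,Ti[:3,3],K,D)[0][:,0]
E
python3 - <<'E'
from h import *
print(r.get_state())
for c in('scene','top'):
    cam=snap(c,c+'0.png'); print(c,cam[2].round(3).tolist(),cam[0][0,0])
    for n in('case','lid','lever','loop','loop_tab','keeper_plate','rest','bottle','cup','carton'):
        for t in r.trace(n,c)[:2]:
            ys,xs=np.nonzero(t['pixels']); print(n,round(t['score'],2),np.round(t['extent']),xs.mean().round(1),ys.mean().round(1))
E
```

```text
{'time_s': 0.0, 'joints': array([-4.69760931e+01,  2.05908988e+01,  6.32016337e-01, -2.16996324e-02,
       -7.01375295e+01, -1.65071336e+01]), 'qd': array([ 0.07517847,  0.01556288, -0.06421915,  0.03355927,  0.01157042,
       -0.01482226]), 'joint_torque': array([-1.03990391e-05, -5.82719350e+01,  2.93053436e+01,  6.99719712e+00,
        6.72708979e-03, -2.02061574e-04]), 'tcp_pos': array([ 0.30110645, -0.60353636,  0.22561045]), 'eef_rot': array([ 1.79901765e+02, -7.83868018e-03, -1.53490610e+02]), 'contact_force': array([-0.41417015, -1.00510156,  0.39579349]), 'moment': array([-0.00474668, -0.00282756,  0.03983987]), 'gripper_force': 0.0, 'gripper_width': 0.08732035308765256}
scene [[0.656, -0.306, 0.69, -0.208], [-0.755, -0.27, 0.598, -0.693], [0.003, -0.913, -0.408, 0.556], [0.0, 0.0, 0.0, 1.0]] 476.2138940852564
case 0.95 [239. 161. 334. 281.] 286.2 232.6
lid 0.86 [241. 198. 285. 264.] 255.5 229.5
lever 0.75 [268. 161. 292. 210.] 281.8 186.9
loop 0.74 [269. 160. 296. 202.] 278.8 178.9
loop 0.67 [207. 203. 239. 230.] 223.4 217.4
keeper_plate 0.76 [238. 198. 283. 264.] 256.0 228.9
bottle 0.7 [375. 281. 399. 324.] 388.3 301.9
cup 0.8 [312. 317. 364. 358.] 333.6 335.7
carton 0.73 [209. 201. 239. 230.] 223.5 217.1
carton 0.17 [268. 162. 293. 204.] 281.8 188.7
top [[0.025, -0.994, 0.111, 0.314], [-1.0, -0.025, 0.003, -0.098], [-0.0, -0.111, -0.994, 1.475], [0.0, 0.0, 0.0, 1.0]] 501.9722807033891
case 0.62 [241. 165. 304. 228.] 271.4 193.8
lid 0.92 [242. 166. 266. 226.] 252.4 196.3
lever 0.55 [259. 182. 273. 199.] 265.9 188.9
loop 0.63 [257. 179. 268. 201.] 260.3 188.3
loop_tab 0.56 [255. 183. 265. 198.] 258.4 191.7
keeper_plate 0.9 [242. 165. 267. 228.] 252.6 196.9
bottle 0.78 [363. 204. 382. 223.] 372.5 214.3
cup 0.62 [353. 251. 373. 278.] 364.4 263.2
carton 0.7 [174. 176. 203. 197.] 189.4 187.7
carton 0.63 [259. 184. 272. 195.] 264.9 188.0
```

```bash
python3 - <<'E'
from h import *
a=cv2.imread('pics/scene0.png')[140:290,190:350]; b=cv2.imread('pics/top0.png')[150:240,220:320]
cv2.imwrite('pics/s1.png',cv2.resize(a,None,fx=5,fy=4.0*1.0 if 0 else 4,interpolation=cv2.INTER_CUBIC) if 0 else cv2.resize(a,(640,600),interpolation=cv2.INTER_CUBIC))
cv2.imwrite('pics/t1.png',cv2.resize(b,(660,594),interpolation=cv2.INTER_CUBIC))
cam=snap('top')
for n,uv in(('lid.c',(252.5,196.5)),('case0',(242,166)),('case1',(304,228))): print(n,atz(cam,uv,.11).round(3))
E
```

```text
lid.c [ 0.515 -0.007  0.11 ]
case0 [0.6   0.025 0.11 ]
case1 [ 0.432 -0.151  0.11 ]
```

View pics/s1.png

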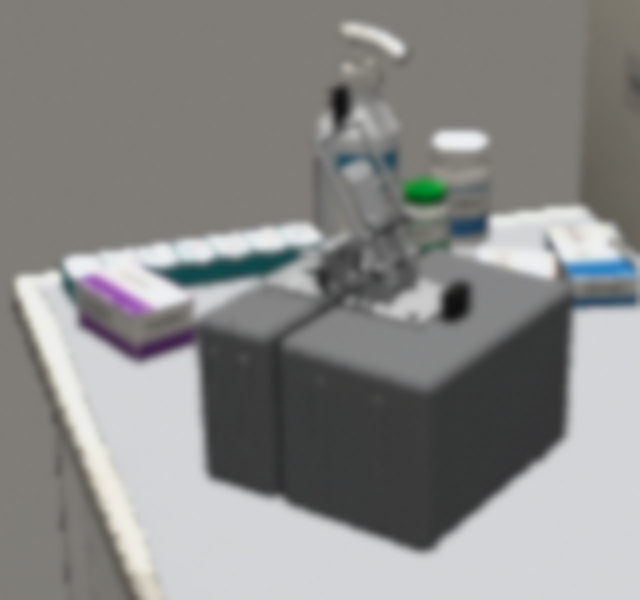

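View pics/t1.png

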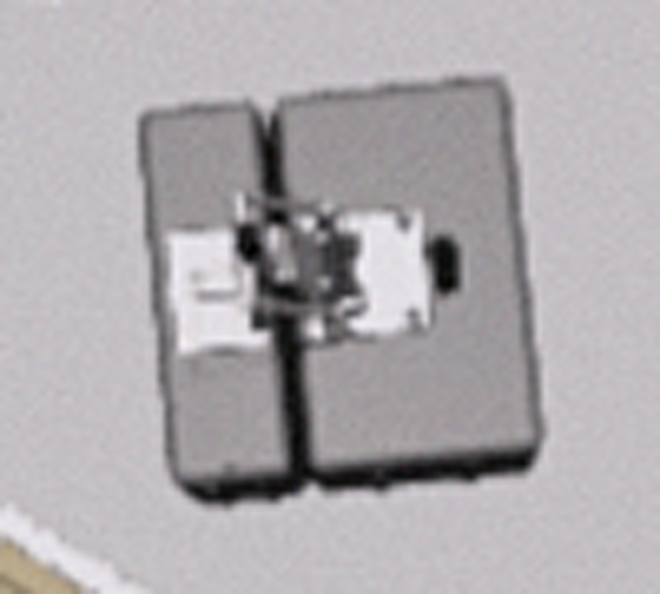

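The case has its lid toward +y (image left). The loop stands up with its black tab at scene px (275,166) and top px ~(257,186). The rest is at top px (287,190).

```bash
python3 - <<'E'
from h import *
t=snap('top'); s=snap('scene')
f=lambda x,y:(220+x/6.6,150+y/6.6)
P={k:atz(t,f(*v),.11) for k,v in dict(lt=(142,112),lb=(172,470),bt=(503,80),bb=(540,440),gapT=(267,110),gapB=(300,465),kp=(215,285)).items()}
for k,v in P.items(): print(k,v.round(4))
print('rest',atz(t,f(445,265),.128).round(4))
print('tab',tri([ray(t,f(247,240)),ray(s,(190+340/4,140+103/4))]))
for a,b in(('lt','lb'),('bt','bb'),('gapT','gapB')):
    d=P[b]-P[a];print(np.degrees(np.arctan2(d[1],d[0])))
d=P['lt']-P['bt'];print(np.degrees(np.arctan2(d[1],d[0])),np.linalg.norm(d))
E
```

```text
lt [0.5969 0.0258 0.11  ]
lb [0.4462 0.008  0.11  ]
bt [ 0.6143 -0.1254  0.11  ]
bb [ 0.4626 -0.1441  0.11  ]
gapT [ 0.599  -0.0267  0.11  ]
gapB [ 0.4497 -0.0449  0.11  ]
kp [ 0.5242 -0.0073  0.11  ]
rest [ 0.5321 -0.1029  0.128 ]
tab (array([ 0.5253557 , -0.02646798,  0.21906176]), [np.float64(0.3), np.float64(0.3)])
-173.2677637889415
-172.98086002203513
-173.02345548618948
96.56230451124858 0.15222152413579138
```

Request:
{"api": "drive_tool", "payload": {"commands": [{"tx": 0.03,"ty": 0.05,"tz": 0.14,"turn": 0.09,"hand": 0},{"tx": 0.37,"ty": 0.9,"tz": 0.14,"turn": 0.78,"hand": 0},{"tx": 0.37,"ty": 0.9,"tz": 0.14,"turn": 0.78,"hand": 0},{"tx": 0.37,"ty": 0.9,"tz": 0.14,"turn": 0.78,"hand": 0},{"tx": 0.37,"ty": 0.9,"tz": 0.14,"turn": 0.78,"hand": 0},{"tx": 0.37,"ty": 0.9,"tz": 0.14,"turn": 0.78,"hand": 0},{"tx": 0.37,"ty": 0.9,"tz": 0.14,"turn": 0.78,"hand": 0},{"tx": 0.37,"ty": 0.9,"tz": 0.14,"turn": 0.78,"hand": 0},{"tx": 0.37,"ty": 0.9,"tz": 0.14,"turn": 0.78,"hand": 0},{"tx": 0.37,"ty": 0.9,"tz": 0.14,"turn": 0.78,"hand": 0}]}}

```text
time_s: 2.25
tcp_pos: [0.4801, -0.1694, 0.3034]
eef_rot: [-179.9, -0.0, -83.2]
contact_force: [0.6, -1.0, 0.1]
gripper_width: 0.0879
gripper_force: 0.0
```

Request:
{"api": "drive_tool", "payload": {"commands": [{"tx": 0,"ty": 0,"tz": 0,"turn": 0,"hand": 0},{"tx": 0,"ty": 0,"tz": 0,"turn": 0,"hand": 0}]}}

```text
time_s: 2.45
tcp_pos: [0.4802, -0.1701, 0.303]
eef_rot: [-180.0, -0.0, -83.1]
contact_force: [-0.2, -0.6, -0.2]
gripper_width: 0.0876
gripper_force: 0.0
```

```bash
python3 - <<'E'
from h import *
c=snap('wrist','w1.png')
print(proj(c,[[.5254,-.0265,.219],[.5273,-.061,.11]]).round(0), c[2].round(3).tolist())
for n in('loop_tab','loop','lever','keeper_plate','rest'):
    for t in r.trace(n,'wrist')[:1]: 
        ys,xs=np.nonzero(t['pixels']);print(n,round(t['score'],2),t['extent'],xs.mean(),ys.mean())
E
```

```text
[[208. 362.]
 [228. 272.]] [[-0.993, -0.115, -0.033, 0.488], [-0.119, 0.952, 0.28, -0.245], [-0.001, 0.282, -0.959, 0.462], [0.0, 0.0, 0.0, 1.0]]
loop_tab 0.89 [186.8, 317.0, 236.8, 357.9] 214.36013986013987 344.13986013986016
loop 0.6 [192.2, 318.9, 240.0, 360.3] 214.93263473053892 342.9071856287425
lever 0.74 [189.7, 278.2, 239.7, 358.0] 215.07830687830688 332.07513227513226
keeper_plate 0.95 [175.2, 314.0, 294.0, 327.2] 241.2989247311828 321.55591397849463
rest 0.68 [211.9, 239.4, 228.5, 253.3] 223.08955223880596 243.92039800995025
```

View pics/w1.png

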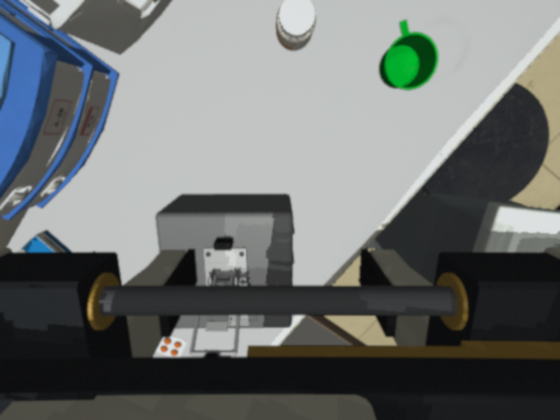

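Rest at (223,243), tab's dark block near (212,356), partly behind the gripper bar.

```bash
python3 - <<'E'
from h import *
c=snap('wrist');t=snap('top');s=snap('scene')
print('rest',atz(c,(223,243),.128).round(4), 'tab', atz(c,(212,356),.219).round(4))
f=lambda x,y:(220+x/6.6,150+y/6.6)
xc=np.array([-.118,.993,0]);O=np.array([.5273,-.061,0])
# side view scene crop big around latch
b=cv2.imread('pics/scene0.png')[155:225,245:315];cv2.imwrite('pics/s2.png',cv2.resize(b,(600,600),interpolation=cv2.INTER_LANCZOS4))
pts=[O+xc*x+[0,0,z] for x,z in((0,.13),(.022,.177),(.0057,.1513),(.0373,.2019),(.0347,.219),(-.041,.128),(.042,.11))]
print(((proj(s,pts)-[245,155])*600/70).round(0))
E
```

```text
rest [ 0.5324 -0.1077  0.128 ] tab [ 0.5224 -0.036   0.219 ]
[[361. 445.]
 [292. 258.]
 [344. 364.]
 [243. 156.]
 [250.  95.]
 [495. 489.]
 [231. 478.]]
```

View pics/s2.png

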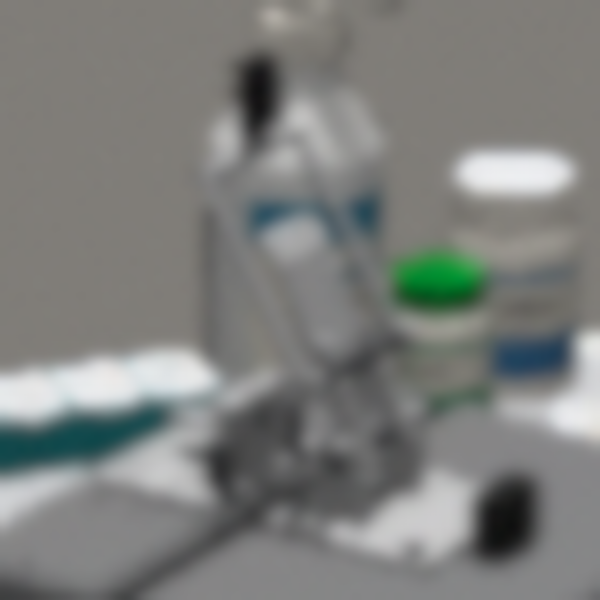

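Request:
{"api": "drive_tool", "payload": {"commands": [{"tx": 0.075,"ty": 0.232,"tz": 0,"turn": 0,"hand": 0.55},{"tx": 0.075,"ty": 0.232,"tz": 0,"turn": 0,"hand": 0.55},{"tx": 0.075,"ty": 0.232,"tz": -0.04,"turn": 0,"hand": 0.55},{"tx": 0.075,"ty": 0.232,"tz": -0.085,"turn": 0,"hand": 0.55},{"tx": 0.075,"ty": 0.232,"tz": -0.085,"turn": 0,"hand": 0.55},{"tx": 0.075,"ty": 0.232,"tz": -0.085,"turn": 0,"hand": 0.55}]}}

```text
time_s: 3.5
tcp_pos: [0.5248, -0.0328, 0.2522]
eef_rot: [179.9, -0.0, -83.3]
contact_force: [0.6, 0.4, 0.3]
gripper_width: 0.0452
gripper_force: 0.0
```

```bash
python3 - <<'E'
from h import *
st=r.get_state();print(st['tcp_pos'],st['gripper_width'])
s=snap('scene','sc2.png');c=snap('wrist','w2.png')
a=cv2.resize(cv2.imread('pics/sc2.png')[110:230,220:340],(400,400),interpolation=cv2.INTER_CUBIC)
b=cv2.resize(cv2.imread('pics/w2.png')[200:420,100:320],(400,400),interpolation=cv2.INTER_CUBIC)
cv2.imwrite('pics/cmp.png',np.hstack([a,b]))
p=st['tcp_pos'];pts=[p,[.5254,-.0265,.219]]
print('scene',((proj(s,pts)-[220,110])*400/120).round(),'wrist',((proj(c,pts)-[100,200])*400/220).round())
E
```

```text
[ 0.52476163 -0.03276302  0.25218468] 0.04523429862036216
scene [[189. 140.]
 [183. 186.]] wrist [[322. 115.]
 [319.  90.]]
```

View pics/cmp.png

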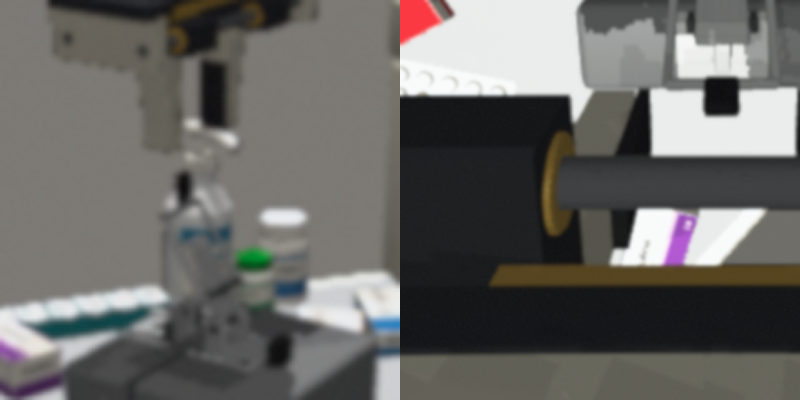

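The tab is seen at scene crop (183,187) and wrist crop (322,95), matching the estimate within 1–2 mm. Descending to pinch.

Request:
{"api": "drive_tool", "payload": {"commands": [{"tx": 0,"ty": 0.009,"tz": -0.02,"turn": 0,"hand": 0.55},{"tx": 0,"ty": 0.009,"tz": -0.045,"turn": 0,"hand": 0.6},{"tx": 0,"ty": 0.009,"tz": -0.068,"turn": 0,"hand": 0.6},{"tx": 0,"ty": 0.009,"tz": -0.068,"turn": 0,"hand": 0.7},{"tx": 0,"ty": 0.009,"tz": -0.068,"turn": 0,"hand": 1},{"tx": 0,"ty": 0.009,"tz": -0.068,"turn": 0,"hand": 1},{"tx": 0,"ty": 0.009,"tz": -0.068,"turn": 0,"hand": 1},{"tx": 0,"ty": 0.009,"tz": -0.068,"turn": 0,"hand": 1},{"tx": 0,"ty": 0.009,"tz": -0.068,"turn": 0,"hand": 1}], "grip_force": 20}}

```text
time_s: 4.5
tcp_pos: [0.5254, -0.0266, 0.2118]
eef_rot: [-179.9, 0.0, -83.3]
contact_force: [-0.1, 2.0, 3.3]
gripper_width: 0.0125
gripper_force: 20.0
```

Request:
{"api": "drive_tool", "payload": {"commands": [{"tx": -0.0013,"ty": 0.0106,"tz": -0.006,"turn": 0,"hand": 1},{"tx": -0.0025,"ty": 0.0212,"tz": -0.0122,"turn": 0,"hand": 1},{"tx": -0.0044,"ty": 0.0369,"tz": -0.0257,"turn": 0,"hand": 1},{"tx": -0.006,"ty": 0.05,"tz": -0.042,"turn": 0,"hand": 1},{"tx": -0.0072,"ty": 0.06,"tz": -0.06,"turn": 0,"hand": 1},{"tx": -0.008,"ty": 0.0672,"tz": -0.08,"turn": 0,"hand": 1},{"tx": -0.0084,"ty": 0.0705,"tz": -0.1,"turn": 0,"hand": 1},{"tx": -0.0084,"ty": 0.0705,"tz": -0.1,"turn": 0,"hand": 1}]}}

```text
time_s: 5.3
tcp_pos: [0.5196, 0.016, 0.1491]
eef_rot: [179.9, 0.0, -83.3]
contact_force: [2.7, 1.5, 0.4]
gripper_width: 0.0129
gripper_force: 20.0
```

```bash
python3 - <<'E'
from h import *
st=r.get_state();print(st['tcp_pos'],st['gripper_width'],st['contact_force'])
s=snap('scene','sc3.png');c=snap('wrist','w3.png')
a=cv2.resize(cv2.imread('pics/sc3.png')[140:240,220:320],(400,400),interpolation=cv2.INTER_CUBIC)
b=cv2.resize(cv2.imread('pics/w3.png')[180:380,180:380],(400,400),interpolation=cv2.INTER_CUBIC)
cv2.imwrite('pics/cmp3.png',np.hstack([a,b]))
E
```

```text
[0.51958293 0.01601839 0.14912427] 0.012893384656464012 [2.72460118 1.54128466 0.44405452]
```

View pics/cmp3.png

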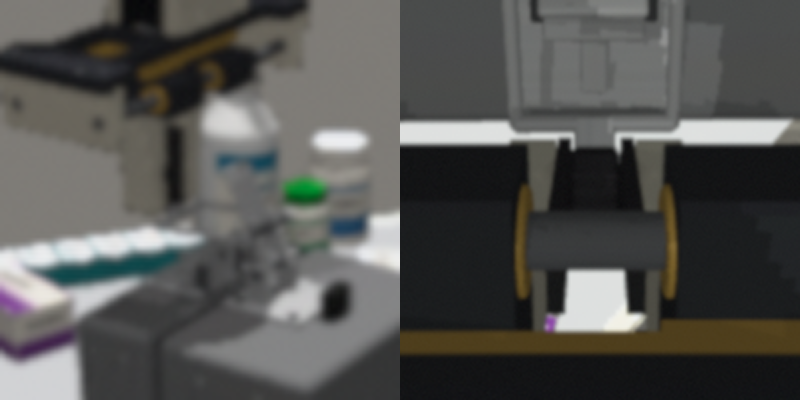

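The tab is still between the fingers with the loop following (bar at wrist crop (595,128), centred); continuing down.

Request:
{"api": "drive_tool", "payload": {"commands": [{"tx": 0,"ty": 0,"tz": -0.01,"turn": 0,"hand": 1},{"tx": 0,"ty": 0,"tz": -0.02,"turn": 0,"hand": 1},{"tx": 0.0002,"ty": -0.0015,"tz": -0.03,"turn": 0,"hand": 1},{"tx": 0.0002,"ty": -0.0015,"tz": -0.03,"turn": 0,"hand": 1}]}}

```text
time_s: 5.8
tcp_pos: [0.5199, 0.0145, 0.1323]
eef_rot: [180.0, -0.0, -83.3]
contact_force: [2.4, 1.0, 0.4]
gripper_width: 0.0127
gripper_force: 20.0
```

Request:
{"api": "drive_tool", "payload": {"commands": [{"tx": 0.0002,"ty": -0.001,"tz": -0.003,"turn": 0,"hand": 1},{"tx": 0.0003,"ty": -0.0025,"tz": -0.006,"turn": 0,"hand": 1}]}}

```text
time_s: 6.0
tcp_pos: [0.5202, 0.0132, 0.1294]
eef_rot: [-180.0, 0.0, -83.3]
contact_force: [0.3, 2.1, 2.6]
gripper_width: 0.0124
gripper_force: 20.0
```

Request:
{"api": "drive_tool", "payload": {"commands": [{"tx": 0.0001,"ty": -0.001,"tz": -0.003,"turn": 0,"hand": 1},{"tx": 0.0001,"ty": -0.001,"tz": -0.003,"turn": 0,"hand": 1}]}}

```text
time_s: 6.2
tcp_pos: [0.5202, 0.0125, 0.1275]
eef_rot: [-180.0, -0.0, -83.3]
contact_force: [1.7, 2.4, 1.0]
gripper_width: 0.0125
gripper_force: 20.0
```

Request:
{"api": "drive_tool", "payload": {"commands": [{"tx": 0.0001,"ty": -0.001,"tz": -0.003,"turn": 0,"hand": 1},{"tx": 0.0001,"ty": -0.001,"tz": -0.003,"turn": 0,"hand": 1}]}}

```text
time_s: 6.4
tcp_pos: [0.5203, 0.0119, 0.1259]
eef_rot: [-180.0, -0.0, -83.3]
contact_force: [1.9, 1.7, 3.6]
gripper_width: 0.0125
gripper_force: 20.0
```

Request:
{"api": "drive_tool", "payload": {"commands": [{"tx": 0.0001,"ty": -0.001,"tz": -0.003,"turn": 0,"hand": 1},{"tx": 0.0001,"ty": -0.001,"tz": -0.003,"turn": 0,"hand": 1}]}}

```text
time_s: 6.6
tcp_pos: [0.5206, 0.0115, 0.1248]
eef_rot: [-179.9, 0.0, -83.3]
contact_force: [-2.3, 4.0, 9.5]
gripper_width: 0.0127
gripper_force: 20.0
```

Request:
{"api": "drive_tool", "payload": {"commands": [{"tx": 0.0001,"ty": -0.001,"tz": -0.003,"turn": 0,"hand": 1},{"tx": 0.0001,"ty": -0.001,"tz": -0.003,"turn": 0,"hand": 1}]}}

```text
time_s: 6.8
tcp_pos: [0.5208, 0.0112, 0.1236]
eef_rot: [-179.9, 0.0, -83.3]
contact_force: [-3.7, 4.3, 15.1]
gripper_width: 0.0126
gripper_force: 20.0
```

Request:
{"api": "drive_tool", "payload": {"commands": [{"tx": 0.0001,"ty": -0.001,"tz": -0.003,"turn": 0,"hand": 1},{"tx": 0.0001,"ty": -0.001,"tz": -0.003,"turn": 0,"hand": 1}]}}

```text
time_s: 7.0
tcp_pos: [0.5209, 0.0107, 0.1221]
eef_rot: [-179.9, 0.0, -83.2]
contact_force: [-4.0, 6.5, 18.0]
gripper_width: 0.0125
gripper_force: 22.0
```

Contact on the rail (18 N). Easing off, then drawing back.

Request:
{"api": "drive_tool", "payload": {"commands": [{"tx": 0,"ty": 0,"tz": 0.002,"turn": 0,"hand": 1},{"tx": 0.0004,"ty": -0.0033,"tz": 0.002,"turn": 0,"hand": 1},{"tx": 0.0008,"ty": -0.0066,"tz": 0.002,"turn": 0,"hand": 1},{"tx": 0.0008,"ty": -0.0066,"tz": 0.002,"turn": 0,"hand": 1}]}}

```text
time_s: 7.4
tcp_pos: [0.5216, 0.0075, 0.1228]
eef_rot: [-179.9, 0.1, -83.3]
contact_force: [-1.3, 9.5, 10.8]
gripper_width: 0.0124
gripper_force: 21.6
```

Request:
{"api": "drive_tool", "payload": {"commands": [{"tx": 0.0004,"ty": -0.0033,"tz": 0,"turn": 0,"hand": 1},{"tx": 0.0008,"ty": -0.0066,"tz": 0,"turn": 0,"hand": 1},{"tx": 0.0008,"ty": -0.0066,"tz": 0,"turn": 0,"hand": 1}]}}

```text
time_s: 7.7
tcp_pos: [0.5221, 0.0039, 0.1229]
eef_rot: [-179.8, 0.1, -83.3]
contact_force: [-3.4, 11.2, 13.4]
gripper_width: 0.0129
gripper_force: 22.0
```

Request:
{"api": "drive_tool", "payload": {"commands": [{"tx": 0.0004,"ty": -0.0033,"tz": 0.001,"turn": 0,"hand": 1},{"tx": 0.0006,"ty": -0.005,"tz": 0.001,"turn": 0,"hand": 1},{"tx": 0.0006,"ty": -0.005,"tz": 0.001,"turn": 0,"hand": 1}]}}

```text
time_s: 8.0
tcp_pos: [0.5222, 0.0008, 0.1232]
eef_rot: [-179.9, 0.1, -83.3]
contact_force: [-3.5, 11.0, 11.3]
gripper_width: 0.0129
gripper_force: 22.1
```

Request:
{"api": "drive_tool", "payload": {"commands": [{"tx": 0.0003,"ty": -0.0025,"tz": 0,"turn": 0,"hand": 1},{"tx": 0.0004,"ty": -0.0033,"tz": 0,"turn": 0,"hand": 1},{"tx": 0.0004,"ty": -0.0033,"tz": 0,"turn": 0,"hand": 1}]}}

```text
time_s: 8.3
tcp_pos: [0.5227, -0.0008, 0.1233]
eef_rot: [-179.8, 0.1, -83.3]
contact_force: [-2.8, 12.4, 11.8]
gripper_width: 0.0124
gripper_force: 22.3
```

Request:
{"api": "drive_tool", "payload": {"commands": [{"tx": 0.0003,"ty": -0.0025,"tz": 0,"turn": 0,"hand": 1},{"tx": 0.0004,"ty": -0.0033,"tz": 0,"turn": 0,"hand": 1},{"tx": 0.0004,"ty": -0.0033,"tz": 0,"turn": 0,"hand": 1}]}}

```text
time_s: 8.6
tcp_pos: [0.5229, -0.0022, 0.1235]
eef_rot: [-179.8, 0.2, -83.3]
contact_force: [-4.9, 15.9, 14.6]
gripper_width: 0.0122
gripper_force: 22.9
```

Request:
{"api": "drive_tool", "payload": {"commands": [{"tx": 0.0003,"ty": -0.0025,"tz": 0,"turn": 0,"hand": 1},{"tx": 0.0003,"ty": -0.0025,"tz": 0,"turn": 0,"hand": 1}]}}

```text
time_s: 8.8
tcp_pos: [0.5231, -0.0037, 0.1234]
eef_rot: [-179.8, 0.2, -83.3]
contact_force: [-4.1, 14.0, 12.9]
gripper_width: 0.0127
gripper_force: 26.8
```

Request:
{"api": "drive_tool", "payload": {"commands": [{"tx": 0.0002,"ty": -0.0017,"tz": 0,"turn": 0,"hand": 1},{"tx": 0.0003,"ty": -0.0025,"tz": 0,"turn": 0,"hand": 1},{"tx": 0.0003,"ty": -0.0025,"tz": 0,"turn": 0,"hand": 1}]}}

```text
time_s: 9.1
tcp_pos: [0.5233, -0.0049, 0.1234]
eef_rot: [-179.8, 0.2, -83.3]
contact_force: [-5.3, 16.7, 13.5]
gripper_width: 0.0126
gripper_force: 29.6
```

```bash
python3 - <<'E'
from h import *
st=r.get_state();print(st['tcp_pos'],st['gripper_width'],st['contact_force'])
s=snap('scene','sc4.png');c=snap('wrist','w4.png')
a=cv2.resize(cv2.imread('pics/sc4.png')[150:230,225:305],(400,400),interpolation=cv2.INTER_CUBIC)
b=cv2.resize(cv2.imread('pics/w4.png')[180:320,210:350],(400,400),interpolation=cv2.INTER_CUBIC)
cv2.imwrite('pics/cmp4.png',np.hstack([a,b]))
E
```

```text
[ 0.52326353 -0.00490663  0.12340991] 0.012564028643949326 [-5.29548777 16.71005452 13.4932552 ]
```

View pics/cmp4.png

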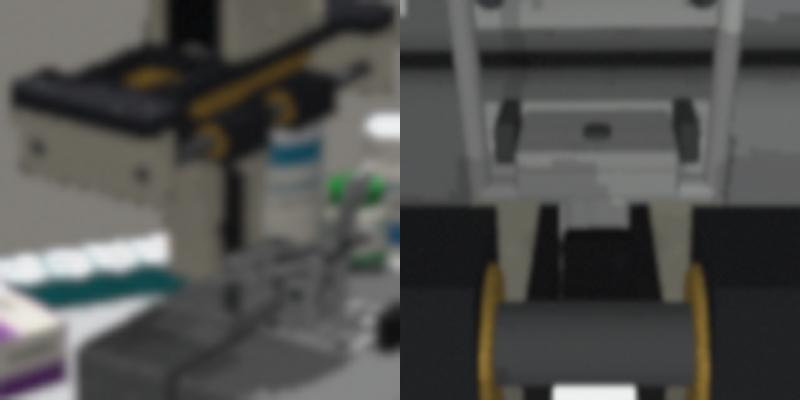

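The wrist view shows the lip (crop 515–680, rows 150–200) covering the middle of the bar, whose ends show at (490,190) and (705,190): the bar is under the lip. One more small pull.

Request:
{"api": "drive_tool", "payload": {"commands": [{"tx": 0.0003,"ty": -0.0025,"tz": 0.001,"turn": 0,"hand": 1},{"tx": 0.0003,"ty": -0.0025,"tz": 0.001,"turn": 0,"hand": 1}]}}

```text
time_s: 9.4
tcp_pos: [0.5232, -0.0067, 0.1235]
eef_rot: [-179.9, 0.2, -83.3]
contact_force: [-3.8, 14.1, 8.7]
gripper_width: 0.0131
gripper_force: 30.6
```

Request:
{"api": "drive_tool", "payload": {"commands": [{"tx": 0.0003,"ty": -0.0025,"tz": 0,"turn": 0,"hand": 1},{"tx": 0.0003,"ty": -0.0025,"tz": 0,"turn": 0,"hand": 1}]}}

```text
time_s: 9.6
tcp_pos: [0.5234, -0.008, 0.1236]
eef_rot: [-179.9, 0.2, -83.3]
contact_force: [-4.9, 17.5, 10.8]
gripper_width: 0.0127
gripper_force: 32.5
```

```bash
python3 - <<'E'
from h import *
snap('wrist','w5.png')
a=cv2.imread('pics/w4.png')[130:280,210:350];b=cv2.imread('pics/w5.png')[130:280,210:350]
cv2.imwrite('pics/cmp5.png',np.hstack([cv2.resize(i,(400,429),interpolation=cv2.INTER_CUBIC) for i in(a,b)]))
E
```

```text
(no output)
```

View pics/cmp5.png

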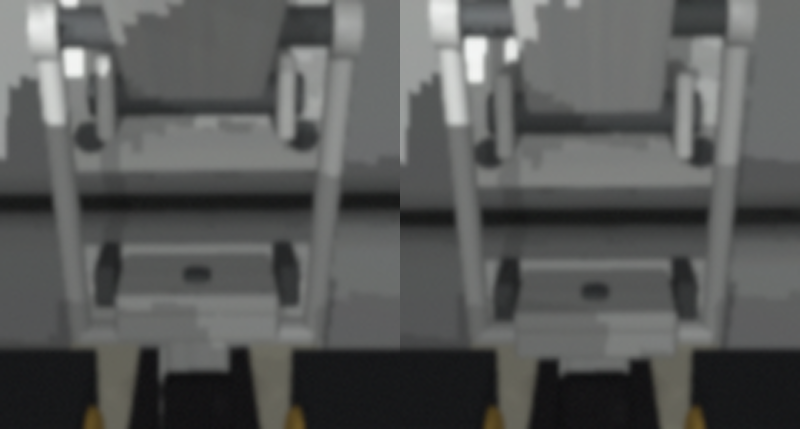

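Between the frames the bar moved further under the lip while the lid has not moved; continue pulling until it resists.

Request:
{"api": "drive_tool", "payload": {"commands": [{"tx": 0.0003,"ty": -0.0025,"tz": 0.001,"turn": 0,"hand": 1},{"tx": 0.0003,"ty": -0.0025,"tz": 0.001,"turn": 0,"hand": 1}]}}

```text
time_s: 9.85
tcp_pos: [0.5235, -0.0089, 0.1239]
eef_rot: [-179.9, 0.3, -83.3]
contact_force: [-4.2, 20.5, 8.7]
gripper_width: 0.0127
gripper_force: 33.6
```

Request:
{"api": "drive_tool", "payload": {"commands": [{"tx": 0.0003,"ty": -0.0025,"tz": 0,"turn": 0,"hand": 1},{"tx": 0.0003,"ty": -0.0025,"tz": 0,"turn": 0,"hand": 1}]}}

```text
time_s: 10.05
tcp_pos: [0.5236, -0.0097, 0.1239]
eef_rot: [-179.8, 0.3, -83.3]
contact_force: [-6.5, 25.0, 10.1]
gripper_width: 0.0125
gripper_force: 36.1
```

Seated (force rises at the gasket's rate, 25 N). Ease off, release, lift.

Request:
{"api": "drive_tool", "payload": {"commands": [{"tx": -0.0003,"ty": 0.0025,"tz": 0.001,"turn": 0,"hand": 1},{"tx": -0.0003,"ty": 0.0025,"tz": 0.001,"turn": 0,"hand": 0.7},{"tx": -0.0003,"ty": 0.0025,"tz": 0.001,"turn": 0,"hand": 0.7},{"tx": -0.0003,"ty": 0.0025,"tz": 0.001,"turn": 0,"hand": 0.7},{"tx": -0.0003,"ty": 0.0025,"tz": 0.04,"turn": 0,"hand": 0.7},{"tx": -0.0003,"ty": 0.0025,"tz": 0.1,"turn": 0,"hand": 0.7},{"tx": -0.0003,"ty": 0.0025,"tz": 0.15,"turn": 0,"hand": 1},{"tx": -0.0003,"ty": 0.0025,"tz": 0.15,"turn": 0,"hand": 1}]}}

```text
time_s: 10.85
tcp_pos: [0.5243, -0.0123, 0.217]
eef_rot: [-179.7, 0.0, -83.3]
contact_force: [0.1, 0.6, -0.4]
gripper_width: 0.0156
gripper_force: 0.0
```

```bash
python3 - <<'E'
from h import *
st=r.get_state();print(st['tcp_pos'],st['gripper_width'],st['contact_force'])
s=snap('scene','sc6.png');c=snap('wrist','w6.png')
a=cv2.resize(cv2.imread('pics/sc6.png')[140:220,240:320],(400,400),interpolation=cv2.INTER_CUBIC)
b=cv2.resize(cv2.imread('pics/w6.png')[150:350,180:380],(400,400),interpolation=cv2.INTER_CUBIC)
cv2.imwrite('pics/cmp6.png',np.hstack([a,b]))
xc=np.array([-.118,.993,0]);O=np.array([.5273,-.061,0])
for L in(.7,.9,1.1):
    t=np.radians(65)+L
    p=[O+xc*.052*np.cos(t)+[0,0,.13+.052*np.sin(t)], O+xc*.06*np.cos(t)+[0,0,.13+.06*np.sin(t)]]
    print(L,((proj(s,p)-[240,140])*5).round().tolist(),((proj(c,p)-[180,150])*2).round().tolist())
E
```

```text
[ 0.5243335  -0.01229854  0.21704163] 0.015587472293974641 [ 0.05637291  0.57642234 -0.39666738]
0.7 [[262.0, 236.0], [267.0, 220.0]] [[198.0, -18.0], [198.0, -24.0]]
0.9 [[281.0, 248.0], [288.0, 235.0]] [[198.0, -53.0], [198.0, -65.0]]
1.1 [[298.0, 265.0], [308.0, 253.0]] [[198.0, -84.0], [198.0, -102.0]]
```

View pics/cmp6.png

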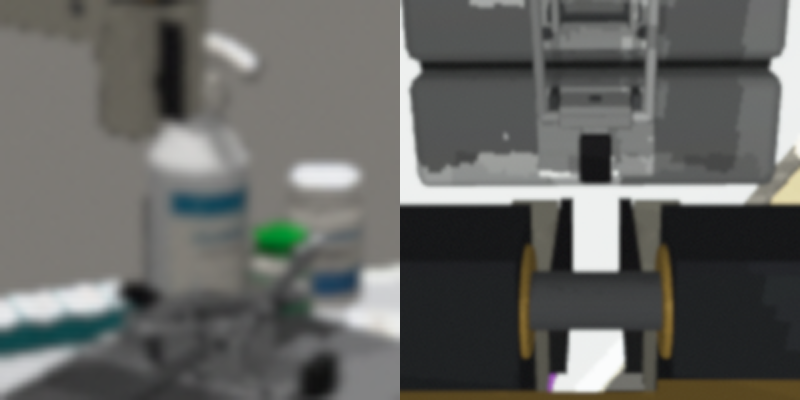

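The loop lies with its bar under the lip (wrist crop row 118), and the lever leans back about 1 rad. Now moving the shut fingers in front of the lever.

Request:
{"api": "drive_tool", "payload": {"commands": [{"tx": 0.0045,"ty": -0.076,"tz": 0,"turn": 0,"hand": 1},{"tx": 0.0045,"ty": -0.076,"tz": -0.04,"turn": 0,"hand": 1},{"tx": 0.0045,"ty": -0.076,"tz": -0.085,"turn": 0,"hand": 1},{"tx": 0.0045,"ty": -0.076,"tz": -0.085,"turn": 0,"hand": 1}]}}

```text
time_s: 11.35
tcp_pos: [0.5219, -0.0588, 0.1576]
eef_rot: [179.5, 0.0, -83.4]
contact_force: [-1.1, -0.2, -0.2]
gripper_width: 0.0005
gripper_force: 0.0
```

Request:
{"api": "drive_tool", "payload": {"commands": [{"tx": 0.001,"ty": -0.01,"tz": 0,"turn": 0,"hand": 1},{"tx": 0.002,"ty": -0.02,"tz": 0,"turn": 0,"hand": 1},{"tx": 0.0025,"ty": -0.024,"tz": 0,"turn": 0,"hand": 1},{"tx": 0.0025,"ty": -0.024,"tz": 0,"turn": 0,"hand": 1}]}}

```text
time_s: 11.75
tcp_pos: [0.5277, -0.0725, 0.1632]
eef_rot: [-179.9, 0.0, -83.3]
contact_force: [0.7, -0.0, -0.0]
gripper_width: 0.0006
gripper_force: 0.0
```

Request:
{"api": "drive_tool", "payload": {"commands": [{"tx": 0.0006,"ty": -0.005,"tz": 0,"turn": 0,"hand": 1},{"tx": 0.0012,"ty": -0.01,"tz": 0,"turn": 0,"hand": 1},{"tx": 0.0012,"ty": -0.01,"tz": 0,"turn": 0,"hand": 1}]}}

```text
time_s: 12.05
tcp_pos: [0.5281, -0.0783, 0.1626]
eef_rot: [-180.0, 0.0, -83.3]
contact_force: [0.6, 0.6, 0.1]
gripper_width: 0.0004
gripper_force: 0.6
```

Request:
{"api": "drive_tool", "payload": {"commands": [{"tx": 0.0006,"ty": -0.005,"tz": -0.003,"turn": 0,"hand": 1},{"tx": 0.0012,"ty": -0.01,"tz": -0.006,"turn": 0,"hand": 1},{"tx": 0.0012,"ty": -0.01,"tz": -0.006,"turn": 0,"hand": 1}]}}

```text
time_s: 12.35
tcp_pos: [0.5287, -0.0846, 0.1585]
eef_rot: [180.0, -0.0, -83.3]
contact_force: [0.7, 0.4, 0.7]
gripper_width: 0.0002
gripper_force: 0.4
```

Request:
{"api": "drive_tool", "payload": {"commands": [{"tx": 0.0006,"ty": -0.005,"tz": -0.004,"turn": 0,"hand": 1},{"tx": 0.0012,"ty": -0.0104,"tz": -0.008,"turn": 0,"hand": 1},{"tx": 0.0012,"ty": -0.0104,"tz": -0.008,"turn": 0,"hand": 1}]}}

```text
time_s: 12.65
tcp_pos: [0.5293, -0.091, 0.1536]
eef_rot: [180.0, -0.0, -83.3]
contact_force: [0.2, 0.5, -0.9]
gripper_width: 0.0006
gripper_force: 0.1
```

Request:
{"api": "drive_tool", "payload": {"commands": [{"tx": 0.0006,"ty": -0.005,"tz": -0.008,"turn": 0,"hand": 1},{"tx": 0.0012,"ty": -0.01,"tz": -0.016,"turn": 0,"hand": 1},{"tx": 0.0012,"ty": -0.01,"tz": -0.016,"turn": 0,"hand": 1}]}}

```text
time_s: 12.95
tcp_pos: [0.5296, -0.097, 0.1434]
eef_rot: [179.9, -0.0, -83.3]
contact_force: [0.0, 0.0, 0.0]
gripper_width: 0.0006
gripper_force: 0.0
```

Request:
{"api": "drive_tool", "payload": {"commands": [{"tx": 0.0003,"ty": -0.003,"tz": -0.005,"turn": 0,"hand": 1},{"tx": 0.0006,"ty": -0.005,"tz": -0.008,"turn": 0,"hand": 1},{"tx": 0.0006,"ty": -0.005,"tz": -0.008,"turn": 0,"hand": 1}]}}

```text
time_s: 13.25
tcp_pos: [0.5304, -0.0997, 0.1393]
eef_rot: [180.0, -0.0, -83.3]
contact_force: [-0.2, 0.6, -1.0]
gripper_width: 0.0006
gripper_force: 0.0
```

```bash
python3 - <<'E'
from h import *
st=r.get_state();print(st['tcp_pos'],st['contact_force'])
s=snap('scene','sc7.png');c=snap('wrist','w7.png')
a=cv2.resize(cv2.imread('pics/sc7.png')[150:230,240:320],(400,400),interpolation=cv2.INTER_CUBIC)
b=cv2.resize(cv2.imread('pics/w7.png')[110:310,180:380],(400,400),interpolation=cv2.INTER_CUBIC)
cv2.imwrite('pics/cmp7.png',np.hstack([a,b]))
E
```

```text
[ 0.53035906 -0.0996782   0.13927586] [-0.16014269  0.63546768 -0.97387029]
```

View pics/cmp7.png

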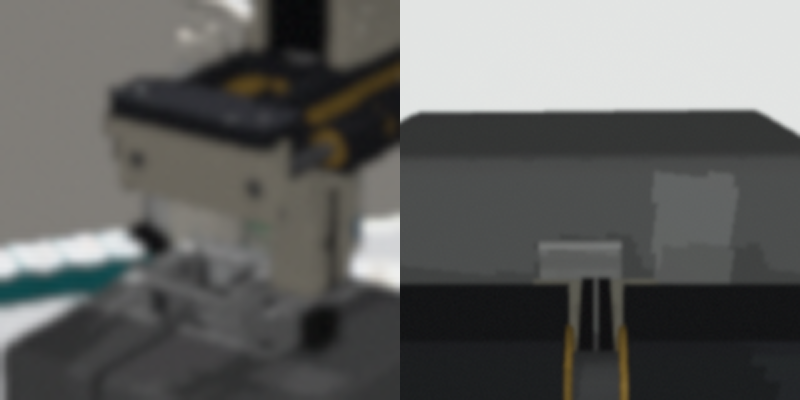

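The lever lies back under the fingertips (its tip is at wrist crop (580,260)) and the loop is still laid forward. Pressing down to the rest.

Request:
{"api": "drive_tool", "payload": {"commands": [{"tx": 0.0002,"ty": -0.0015,"tz": -0.004,"turn": 0,"hand": 1},{"tx": 0.0003,"ty": -0.003,"tz": -0.008,"turn": 0,"hand": 1},{"tx": 0.0003,"ty": -0.003,"tz": -0.008,"turn": 0,"hand": 1}]}}

```text
time_s: 13.65
tcp_pos: [0.5304, -0.1014, 0.1344]
eef_rot: [180.0, 0.0, -83.3]
contact_force: [-0.3, -0.2, -0.1]
gripper_width: 0.0005
gripper_force: 0.0
```

Request:
{"api": "drive_tool", "payload": {"commands": [{"tx": 0,"ty": 0,"tz": -0.003,"turn": 0,"hand": 1},{"tx": 0,"ty": 0,"tz": -0.003,"turn": 0,"hand": 1}]}}

```text
time_s: 13.85
tcp_pos: [0.5306, -0.1013, 0.1328]
eef_rot: [180.0, 0.0, -83.3]
contact_force: [-0.1, -0.3, -0.0]
gripper_width: 0.0004
gripper_force: 0.0
```

Request:
{"api": "drive_tool", "payload": {"commands": [{"tx": 0,"ty": 0,"tz": -0.003,"turn": 0,"hand": 1},{"tx": 0,"ty": 0,"tz": -0.003,"turn": 0,"hand": 1}]}}

```text
time_s: 14.05
tcp_pos: [0.5309, -0.1013, 0.1314]
eef_rot: [-180.0, -0.0, -83.3]
contact_force: [-0.6, 0.6, 2.0]
gripper_width: 0.0005
gripper_force: 0.8
```

Request:
{"api": "drive_tool", "payload": {"commands": [{"tx": 0,"ty": 0,"tz": -0.002,"turn": 0,"hand": 1},{"tx": 0,"ty": 0,"tz": -0.002,"turn": 0,"hand": 1}]}}

```text
time_s: 14.25
tcp_pos: [0.531, -0.1013, 0.1313]
eef_rot: [-179.9, -0.0, -83.3]
contact_force: [-4.3, 2.4, 11.4]
gripper_width: 0.0005
gripper_force: 5.8
```

Request:
{"api": "drive_tool", "payload": {"commands": [{"tx": 0,"ty": 0,"tz": -0.002,"turn": 0,"hand": 1},{"tx": 0,"ty": 0,"tz": -0.002,"turn": 0,"hand": 1}]}}

```text
time_s: 14.45
tcp_pos: [0.531, -0.1013, 0.1311]
eef_rot: [-179.9, -0.0, -83.2]
contact_force: [-8.1, 3.9, 21.0]
gripper_width: -0.0
gripper_force: 10.5
```

Rest reached (21 N, no further travel). Retreat straight up and check.

Request:
{"api": "drive_tool", "payload": {"commands": [{"tx": 0,"ty": 0,"tz": 0.05,"turn": 0,"hand": 1},{"tx": 0,"ty": 0,"tz": 0.15,"turn": 0,"hand": 1},{"tx": 0,"ty": 0,"tz": 0.25,"turn": 0,"hand": 1},{"tx": -0.05,"ty": -0.1,"tz": 0.25,"turn": 0,"hand": 1},{"tx": -0.1,"ty": -0.2,"tz": 0.25,"turn": 0,"hand": 1},{"tx": -0.15,"ty": -0.3,"tz": 0.25,"turn": 0,"hand": 1},{"tx": -0.15,"ty": -0.35,"tz": 0.25,"turn": 0,"hand": 1},{"tx": -0.15,"ty": -0.35,"tz": 0.25,"turn": 0,"hand": 1}]}}

```text
time_s: 15.25
tcp_pos: [0.4393, -0.3136, 0.2791]
eef_rot: [-180.0, -0.0, -83.3]
contact_force: [1.4, -0.3, -0.8]
gripper_width: 0.0006
gripper_force: 0.0
```

```bash
python3 - <<'E'
from h import *
print(r.get_state()['tcp_pos'])
xc=np.array([-.118,.993,0]);yc=np.array([-.993,-.118,0]);O=np.array([.5273,-.061,0])
s=snap('scene','sc8.png')
for n in('lever','loop','loop_tab','lid'):
    for t in r.trace(n,'scene')[:1]: print('s',n,round(t['score'],2),t['extent'])
c=snap('top','top8.png')
for n in('lever','loop','loop_tab','rest','lid','bottle','cup','carton'):
    for t in r.trace(n,'top')[:1]: print('t',n,round(t['score'],2),t['extent'])
for f in('top0.png','top8.png'):
    im=cv2.imread('pics/'+f,0).astype(float)
    X=np.arange(-.02,.1,.004)
    pr=np.mean([cv2.remap(im,*[q.astype(np.float32).reshape(1,-1) for q in proj(c,[O+xc*x+yc*y+[0,0,.11] for x in X]).T],cv2.INTER_LINEAR)[0] for y in np.r_[np.arange(-.07,-.035,.004),np.arange(.035,.07,.004)]],0)
    print(f,pr.round().astype(int).tolist())
# expected pixel of key points if latched
P=lambda x,z,y=0:O+xc*x+yc*y+[0,0,z]
print(proj(s,[P(-.06,.13),P(-.052,.13),P(.0535,.132)]).round(0).tolist(),proj(c,[P(-.06,.13),P(.0535,.132)]).round(0).tolist())
E
```

```text
[ 0.43928933 -0.31360996  0.27909101]
s lever 0.54 [266.4, 192.9, 313.1, 219.2]
s loop 0.67 [268.1, 193.8, 292.4, 216.1]
s loop_tab 0.7 [266.6, 193.2, 292.0, 216.3]
s lid 0.67 [240.1, 197.5, 293.6, 265.9]
t lever 0.43 [254.2, 189.7, 256.1, 195.7]
t loop 0.64 [247.8, 190.1, 255.7, 196.4]
t loop_tab 0.39 [244.4, 163.2, 260.9, 223.3]
t cup 0.68 [352.2, 252.8, 373.9, 275.2]
t carton 0.72 [175.2, 178.1, 204.3, 197.1]
top0.png [154, 155, 154, 154, 154, 154, 155, 154, 155, 156, 123, 45, 35, 95, 147, 157, 156, 153, 154, 154, 153, 152, 151, 153, 139, 119, 189, 193, 193, 192]
top8.png [76, 75, 73, 70, 70, 69, 65, 64, 64, 63, 60, 56, 49, 51, 79, 127, 158, 163, 163, 143, 136, 146, 160, 160, 120, 184, 204, 202, 202, 202]
[[310.0, 213.0], [307.0, 212.0], [268.0, 201.0]] [[294.0, 189.0], [252.0, 193.0]]
```

The lever lies at its resting pixel (right end 313 against 310 expected). The lid's outer edge has moved in by about 4 mm, so it is shut, and the loop is still on the keeper.

```bash
python3 -c "
from plant import r
print(r.close_job())"
```

```text
the job is handed in; nothing more can be done
None
```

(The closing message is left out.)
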